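# Tap two jammed kiln props out of a flat flask

### The arm

A 6-joint arm with a two-finger parallel gripper is mounted at the origin on the work surface. World frame = base frame: x ahead of the robot, y to its left, z up, the work surface at z = 0. Lengths are in m, angles in rad, forces in N, time in s.
With the tool pointing down it reaches from about 0.3 to 0.875 m from the base axis. Payload 6.4 kg.
Tool frame: the origin (TCP) lies midway between the tips of the shut fingers; the grasp point (between the pads) lies ctrl.grip_point_offset behind it (ctrl.grip_point_offset is the distance from the TCP to the grasp point, in m); z points along the fingers, y is the direction in which the jaws open and shut (so a half turn about z gives the same grasp; the last joint's range is limited). The gripper opens to 85 mm and grips with 20 to 120 N. Pads are 22 mm wide; open, the fingers measure 114 mm over their backs; the gripper's body (76 mm by 85 mm) begins 54 mm behind the grasp point. The pads swing forward as they close: fully open they stand 13 mm farther back than shut.
Start: joints at [-1.375, 0.181, 1.607, -0, 1.354, -0.206], TCP at [0.225, -0.529, 0.231] pointing down, gripper open.
Joint ranges: [-2.99, 2.99], [-0.89, 2.07], [0.3, 2.58], [-1.14, 4.28], [0, 2.63], [-3.12, 3.12]. Speed limits (rad/s): [2.57, 2.57, 3.01, 3.14, 3.14, 3.14].

### API

Orientations are given as a unit quaternion [w, x, y, z].
In Python, from bench import ctrl, viewer gives the robot as it stands.
- The arm moves only by the shell command python3 -m handwheel 'ROWS' [OPENING]. ROWS is JSON, a list of rows, each an object with "travel": the shift along the tool's x, y, z as a fraction of full scale, a list of three; "dr": the turn, a rotation vector about the tool's x, y, z as a fraction of full scale, a list of three. A call has 1 to 20 rows; each row shifts and turns the pose as measured when the row begins, along the tool's axes as they then stand; what a row does not reach is not made up. Full scale, the value 1, is 150 mm for a shift and 30 degrees for a turn. A row lasts 1/12 s, in which the tool goes at most 41.7 mm and 7.16 degrees, less where a joint would pass 70% of its speed; a pose out of reach is approached as far as the arm can. A call with a number of a shift or a turn outside -1 to 1 is refused whole. A call with a gripper value outside its range is refused whole. OPENING is the opening, from -1 (shut) to 1 (fully open), set as the call begins (- or left out, the last holds). The fingers move at their own pace and stop on an object; the grip force is fixed at half the most. Time passes only in rows, so rows that do not move let the fingers close. It gives the time, the measured TCP pose, the force and the opening at its end, in the units of the state.
- ctrl.get_obs(): the state, without advancing time (a new reading comes with each control period).
- viewer.camera(name): name is "side" or "top" or "wrist"; returns the picture (420x560x3 uint8, red, green, blue); there is no depth.
- viewer.get_calibration(name): a dict with "camera_matrix" (3x3 intrinsics, pixels), "k1" (the pictures are not rectified: a ray, as slopes to the right and down, at radius r is drawn at 1 + k1 r^2 times it, then the intrinsics apply), "R" (3x3) and "t" (3): a world point X has camera coordinates R X + t. Camera axes: x right, y down, z forward; pixel columns grow to the right and rows downward; lengths in m; the calibration is good to about 2 mm. A picture is of the moment at which its call begins: read the wrist's pose just before it. get_calibration takes no time and is no camera call; for the wrist camera it gives the pose at the moment of the call.
- ctrl.hand_in(): hands the job in, once; it reports no verdict.
The state is a dict: "time_s": time; "q": joint angles; "dq": joint speeds; "joint_efforts": joint torques, N m; "eef_pos": TCP position; "eef_rot": TCP orientation; "wrist_force": force on the tool from outside, world axes, zero at the start; "torque": the same for the moment, N m; "opening": opening from 0.0 (shut) to 1.0 (fully open).
Only numpy, scipy, OpenCV 4.12 (cv2) and the standard library are available. Lean on these libraries where they do the work, as an engineer would, in place of code of your own. Each camera call takes 0.05 s, during which the arm holds its last target. There are 200 camera calls.

### The job

Two kiln props are jammed crosswise behind the neck of the clear flask that lies tilted under the drying rack. Take the wooden tray by its upright tab and stand it flat on the table just in front of and below the flask's mouth, where the props will drop, then tap the flask's side briskly but lightly until both props have slid out and lie in the tray. Leave the tray standing there and do not disturb the jar, the mug or the rolling pin.

Things in the scene. Friction and masses are not known exactly. Their poses are not given: they have to be found in the camera images.
- flask: Clear flat flask 169 mm long, sloping at 35 deg, mouth low. Origin: middle of the mouth's lower inner edge, 90 mm above the table. +y runs from the mouth up along the flask, +x level across it, +z out of its upper flat face. Neck y=0 to 40, inside 48 wide (x), 32 thick (z). Body y=40 to 169, 98 wide outside, 90 inside, 40 thick outside; square shoulders; walls 4. A blow over 60 N breaks it.
- tap_side (a point): Middle of the flask's narrow side facing the robot (its -x side: flat, 40 mm high, 125 long), 158 mm above the table; axes as the flask. Tap in the flask's +x, which is level. The flask moves only along x: it gives 30 mm either way to hard stops against springs (0.6 N/mm, flask 0.45 kg) and returns. Drive it 12 mm in at 0.15 to 0.3 m/s, then at once back.
- stand: Fixed wooden stand that holds the flask. Origin on the table, z up, x and (level) y as the flask's; flask's mouth at y = -85 mm. A slatted rack roofs the flask: y -115 to 185, x -25 to 127 mm, underside 270, top with its pots 370 mm above the table; posts at x 115. Its front edge is 24 mm behind the tapped side, so lean the tool 20 to 45 deg (25 to 32 suits), fingers pointing down and to +x.
- landing (a point): Point on the table 65 mm level out in front of the flask's mouth: the middle of where the props drop (35 to 100 mm out). The tray's middle belongs here, its sides about parallel to the flask and its tab on the side away from it. x axis as the flask's x, z up; its -y points out of the mouth.
- tray: Loose open wooden tray 160 x 160 mm, 50 mm high, walls and floor 6 mm, 0.4 kg. Origin: centre of its underside, z up. An upright wooden tab for gripping stands outside its -y wall: 70 mm wide (x), 14 mm thick (y, from -80 to -94 mm), its top 100 mm above the table. At the start the tab is on the side away from the flask.
- tray_in (a point): Centre of the tray's inner floor, 6 mm above its underside.
- tray_tab (a point): Point inside the tray's tab at which to grip it from above, 82 mm above the underside, 18 mm below the tab's top, 87 mm from the tray's centre along the tray's -y; the tab is gripped across its 14 mm thickness, along the tray's y.
- prop1: Kiln prop: red-brown fired-clay cylinder 64 mm long, 22 thick, 55 g. Origin at its centre, length along its own x. At the start it lies crosswise against the shoulders inside the flask (flask y 55 mm). Slippery: a slow push (under 0.04 m/s) just carries it along; each brisk tap shifts it sideways in the flask until an end drops into the neck. Out of the mouth: flask y below -15 mm.
- prop2: Second kiln prop, the same, lying crosswise just behind the first (flask y 77 mm). It may follow the first or jam in its place and need more taps; 1 to 6 taps in all.
- glaze_jar: White jar 70 mm wide, 100 mm tall, standing left of the stand; leave alone. Origin: centre of its underside.
- mug: Terracotta mug 84 mm wide, 90 mm tall, far right; leave alone. Origin: centre of its underside.
- roller: Wooden rolling pin 230 mm long, 40 mm thick, far right; leave alone. Origin: middle of its underside, length along x.
Things that resemble listed ones, but are neither listed nor needed, are in the scene too. Of the things that look like the tray, take the one that is nearest to the robot's base at the start.

How it is judged:
On the way, in this order (a step that is already met when the one before it is completed fails the run):
1. the tray stands flat and released in front of and below the mouth (its middle within 60 mm of the landing point), both props still in the flask (height (world z) of tray below 0.006 m and angle between tray's own z axis and vertical below 0.06 rad and horizontal distance between tray_in and landing below 0.06 m and contact force between the fingers and tray below 0.3 N and linear speed of tray below 0.03 m/s and y of each of prop1, prop2 in the frame of flask above 0.03 m), for 0.2 s.
2. the robot knocks the flask sideways on its springs (by more than 4 mm) (distance of flask from where it was at the start of the episode above 0.004 m and contact force between the fingers and flask above 0.2 N).
At the end, for the whole second after the job is handed in: Both props lie at rest inside the tray's walls (within 74 mm of its middle in its x and y, centres lower than 50 mm), and the tray stands flat on the table with its middle within 60 mm of the landing point (height (world z) of tray below 0.006 m and angle between tray's own z axis and vertical below 0.06 rad and horizontal distance between tray_in and landing below 0.06 m and x of prop1 in the frame of tray between -0.074 and 0.074 m and y of prop1 in the frame of tray between -0.074 and 0.074 m and z of each of prop1, prop2 in the frame of tray below 0.05 m and linear speed of each of prop1, prop2 below 0.03 m/s and x of prop2 in the frame of tray between -0.074 and 0.074 m and y of prop2 in the frame of tray between -0.074 and 0.074 m); the robot touches nothing.
It fails at once if the flask is struck or pressed harder than 60 N (contact force between any of the arm, the fingers and flask above 60 N).
It fails at once if the jar, mug or rolling pin is shifted more than 30 mm (distance of any of glaze_jar, mug, roller from where it was at the start of the episode above 0.03 m).
It also fails if it takes over 51 s, if anything falls off the work surface, if the arm or the gripper's body presses on something with over 40 N, if the wrist force passes 120 N, or if a joint passes its speed limit or range.

## Working session

There is one attempt and no reset: what is moved stays moved. The work goes in short steps, Python scripts to look and compute and a shell command to move; the robot and the scene stay as the last step left them, time stands still between calls to the robot, and variables do not carry over. Pictures are saved under pics/ and viewed, about 8 in all and at most 12, crops included, and the job is handed in when it is done.

```bash
mkdir -p pics; ls; python3 - <<'E'
from bench import ctrl, viewer
import cv2, numpy as np
a=viewer.camera("top"); b=viewer.camera("side")
cv2.imwrite("pics/top.png",a[:,:,::-1]); cv2.imwrite("pics/side.png",b[:,:,::-1])
for n in("top","side","wrist"):
  c=viewer.get_calibration(n); print(n,{k:np.round(v,3).tolist() for k,v in c.items()})
print(ctrl.get_obs(), ctrl.grip_point_offset)
E
```

```text
pics
top {'camera_matrix': [[449.995, 0.0, 283.346], [0.0, 449.995, 206.069], [0.0, 0.0, 1.0]], 'k1': -0.148, 'R': [[0.006, -1.0, -0.0], [-0.998, -0.006, -0.067], [0.067, 0.001, -0.998]], 't': [-0.075, 0.538, 1.659]}
side {'camera_matrix': [[448.221, 0.0, 280.741], [0.0, 448.221, 211.026], [0.0, 0.0, 1.0]], 'k1': 0.001, 'R': [[0.922, -0.388, 0.014], [-0.287, -0.706, -0.647], [0.261, 0.593, -0.762]], 't': [-0.515, 0.196, 1.557]}
wrist {'camera_matrix': [[335.907, 0.0, 279.945], [0.0, 335.907, 206.822], [0.0, 0.0, 1.0]], 'k1': -0.034, 'R': [[0.392, -0.92, -0.0], [-0.884, -0.376, 0.278], [-0.255, -0.109, -0.961]], 't': [-0.575, -0.036, 0.378]}
{'time_s': 0.1, 'q': array([-1.37530601e+00,  1.81458396e-01,  1.60788593e+00, -1.22685994e-05,
        1.35380314e+00, -2.06290473e-01]), 'dq': array([ 0.00071073, -0.00102885, -0.00262705, -0.00147681, -0.00065415,
        0.00042021]), 'joint_efforts': array([ 1.09101416e-03, -4.45878518e+01, -3.52240062e+01, -3.15576935e-04,
        4.15230577e-03,  1.06231235e-05]), 'eef_pos': array([ 0.22477938, -0.52871572,  0.23048961]), 'eef_rot': array([-7.77425627e-04,  9.79888734e-01,  1.99543138e-01, -1.79130558e-06]), 'wrist_force': array([-0.6500724 ,  0.91045822,  0.05698497]), 'torque': array([-0.00558248, -0.01143539,  0.07334109]), 'opening': 1.0006981446293703} 0.0187
```

View pics/top.png

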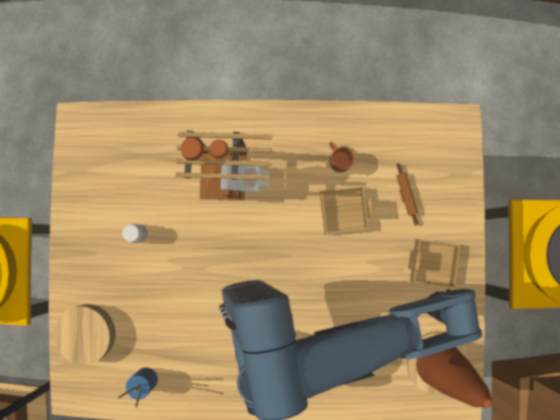

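View pics/side.png

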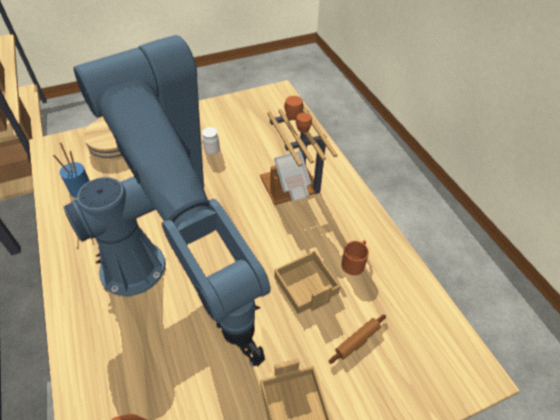

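```bash
cat > h.py <<'E'
import numpy as np, cv2
from bench import ctrl, viewer
from scipy.spatial.transform import Rotation as Ro
def ray(n,u,v,c=None):
    c=c or viewer.get_calibration(n); K=np.array(c["camera_matrix"]);R=np.array(c["R"]);t=np.array(c["t"])
    d=np.array([(u-K[0,2])/K[0,0],(v-K[1,2])/K[1,1]]); s=d.copy()
    for _ in range(20): s=d/(1+c["k1"]*(s@s))
    return -R.T@t, R.T@np.array([s[0],s[1],1])
def at(n,u,v,z,c=None):
    o,d=ray(n,u,v,c); return o+d*(z-o[2])/d[2]
def tri(p,q):
    A=[];b=[]
    for n,u,v in(p,q):
        o,d=ray(n,u,v); d=d/np.linalg.norm(d);P=np.eye(3)-np.outer(d,d);A.append(P);b.append(P@o)
    return np.linalg.lstsq(np.vstack(A),np.hstack(b),rcond=None)[0]
def pose():
    o=ctrl.get_obs(); q=o["eef_rot"]; return np.array(o["eef_pos"]),Ro.from_quat([q[1],q[2],q[3],q[0]])
def delta(p,z,y=None):
    """move to world point p, tool z along z, tool y along +-y; prints travel/dr fractions of full scale"""
    P,R=pose(); z=np.array(z)/np.linalg.norm(z); best=None
    for s in(1,-1):
        yy=s*np.array(y); yy=yy-z*(yy@z); yy/=np.linalg.norm(yy)
        T=Ro.from_matrix(np.c_[np.cross(yy,z),yy,z]); r=(R.inv()*T).as_rotvec()
        if best is None or np.linalg.norm(r)<np.linalg.norm(best): best=r
    print("travel",np.round(R.inv().apply(np.array(p)-P)/.15,3),"dr",np.round(best/np.deg2rad(30),3))
E
python3 - <<'E'
import cv2,numpy as np
a=cv2.imread("pics/top.png");b=cv2.imread("pics/side.png")
A=cv2.resize(a[125:245,170:385],None,fx=3.7,fy=3.7,interpolation=2)[:, :795]
cv2.imwrite("pics/topc.png",A)
B=cv2.resize(b[90:320,240:380],None,fx=2.6,fy=2.6,interpolation=2); cv2.imwrite("pics/sidec.png",B);print(A.shape,B.shape)
from h import *
print(at("top",345,211,.05),at("top",436,262,.05))
E
```

```text
(444, 795, 3) (598, 364, 3)
[ 0.51982291 -0.29796645  0.05      ] [ 0.33268913 -0.63797267  0.05      ]
```

View pics/topc.png

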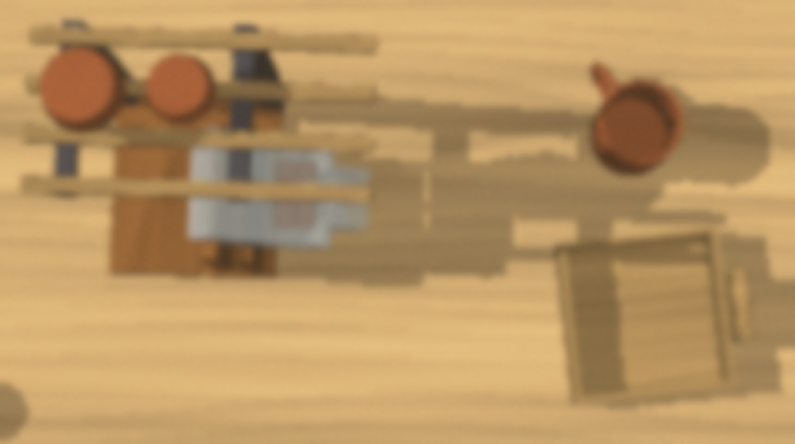

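View pics/sidec.png

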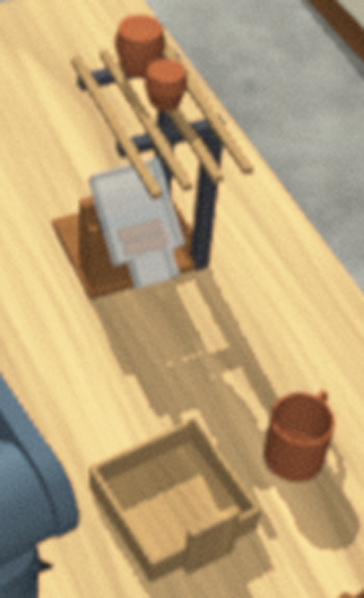

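```bash
python3 - <<'E'
from h import *
t=lambda u,v:(170+(u+.5)/3.7-.5,125+(v+.5)/3.7-.5)
s=lambda u,v:(240+(u+.5)/2.6-.5,90+(v+.5)/2.6-.5)
c=[at("top",*t(*p),.05) for p in((556,248),(715,233),(735,385),(575,402))]
m=np.mean(c,0); print("tray",m, "sides",[np.linalg.norm(c[i]-c[i-1]).round(3) for i in range(4)])
e=(c[1]-c[0])+(c[2]-c[3]); f=(c[1]-c[2])+(c[0]-c[3]); print("yaw -y dir",np.degrees(np.arctan2(e[1],e[0]))+90,np.degrees(np.arctan2(f[1],f[0])))
print("tab", at("top",*t(740,306),.1))
c=[at("side",*s(*p),.05) for p in((90,468),(195,422),(260,510),(152,578))]
print("tray side",np.mean(c,0))
print("mouth top edge", [at("top",*t(*p),.09+.032*.82) for p in((368,168),(368,230))])
print("body low corner z", at("top",*t(328,247),.09+.04*.574+.036*.82), at("top",*t(190,238),.09+.169*.574+.036*.82))
print("upper", at("top",*t(190,148),.09+.169*.574+.036*.82))
print("mouth side",[at("side",*s(*p),.09+.036*.82) for p in((131,281),(180,270))])
print("side body",[at("side",*s(*p),z) for p,z in(((90,180),.216),((112,262),.142))])
print("stand base corners",[at("top",*t(*p),.01) for p in((110,273),(277,275))])
E
```

```text
tray [ 0.52254537 -0.29469058  0.05      ] sides [np.float64(0.154), np.float64(0.16), np.float64(0.152), np.float64(0.16)]
yaw -y dir 6.035623413315008 7.164943321728546
tab [ 0.53056755 -0.37952399  0.1       ]
tray side [ 0.52478976 -0.30028263  0.05      ]
mouth top edge [array([ 0.6592836 , -0.02092084,  0.11624   ]), array([ 0.59976679, -0.02145331,  0.11624   ])]
body low corner z [0.58069171 0.01496303 0.14248   ] [0.5807633 0.1342541 0.216526 ]
upper [0.66194049 0.13573303 0.216526  ]
mouth side [array([ 0.59136016, -0.00557556,  0.11952   ]), array([ 0.66325116, -0.01241349,  0.11952   ])]
side body [array([0.57652792, 0.10893022, 0.216     ]), array([0.57244692, 0.0183422 , 0.142     ])]
stand base corners [array([0.5661089 , 0.24475094, 0.01      ]), array([0.56501972, 0.07399811, 0.01      ])]
```

```bash
python3 - <<'E'
from h import *
delta([.532,-.381,.19],[0,0,-1],[-.115,.993,0])
E
```

```text
travel [ 2.27  -0.105  0.271] dr [-0.003 -0.     0.547]
```

```bash
python3 -m handwheel '[{"travel":[0.206,-0.01,0.025],"dr":[0,0,0]},{"travel":[0.206,-0.01,0.025],"dr":[0,0,0]},{"travel":[0.206,-0.01,0.025],"dr":[0,0,0]},{"travel":[0.206,-0.01,0.025],"dr":[0,0,0]},{"travel":[0.206,-0.01,0.025],"dr":[0,0,0]},{"travel":[0.206,-0.01,0.025],"dr":[0,0,0]},{"travel":[0.206,-0.01,0.025],"dr":[0,0,0]},{"travel":[0.206,-0.01,0.025],"dr":[0,0,0]},{"travel":[0.206,-0.01,0.025],"dr":[0,0,0]},{"travel":[0.206,-0.01,0.025],"dr":[0,0,0]},{"travel":[0.206,-0.01,0.025],"dr":[0,0,0]},{"travel":[0,0,0],"dr":[0,0,0.18]},{"travel":[0,0,0],"dr":[0,0,0.18]},{"travel":[0,0,0],"dr":[0,0,0.18]},{"travel":[0,0,0],"dr":[0,0,0]}]' 1
python3 - <<'E'
from h import *
cv2.imwrite("pics/w1.png",viewer.camera("wrist")[:,:,::-1])
np.save("w1.npy",viewer.get_calibration("wrist"),allow_pickle=True)
delta([.532,-.381,.19],[0,0,-1],[-.115,.993,0])
E
```

```text
time_s: 1.35
eef_pos: [0.5429, -0.3693, 0.1774]
eef_rot: [-0.006, 0.999, 0.052, -0.004]
wrist_force: [0.0, -0.3, -0.8]
opening: 1.001
travel [-0.081  0.069 -0.085] dr [-0.026  0.016 -0.012]
```

View pics/w1.png

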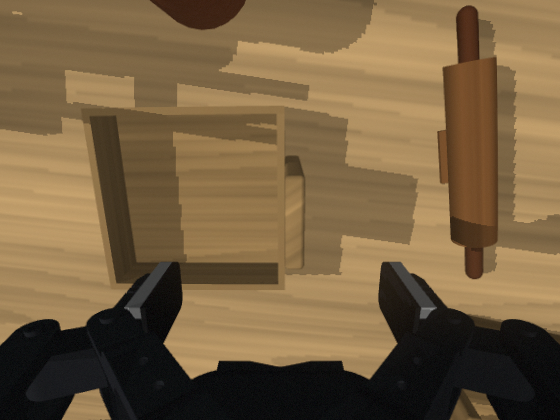

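```bash
python3 - <<'E'
from h import *
c=np.load("w1.npy",allow_pickle=True).item()
print("cam",ray("w",280,200,c)[0], pose()[0])
for p in((286,177),(303,177),(305,268),(288,268)): print(p,at("w",*p,.1,c).round(4))
print("dark",at("w",293,157,.1,c).round(4),at("w",293,157,.0,c).round(4))
r=[at("w",*p,.05,c) for p in((82,108),(283,107),(285,290),(111,288))]
print(np.round(r,4),np.mean(r,0))
E
```

```text
cam [ 0.61457441 -0.36299666  0.31879635] [ 0.5427754  -0.36923403  0.17731731]
(286, 177) [ 0.5704 -0.3692  0.1   ]
(303, 177) [ 0.5717 -0.3804  0.1   ]
(305, 268) [ 0.5059 -0.3904  0.1   ]
(288, 268) [ 0.5045 -0.3783  0.1   ]
dark [ 0.5841 -0.3722  0.1   ] [ 0.5702 -0.3765  0.    ]
[[ 0.5974 -0.2055  0.05  ]
 [ 0.6145 -0.3621  0.05  ]
 [ 0.4572 -0.3817  0.05  ]
 [ 0.4399 -0.2232  0.05  ]] [ 0.52726717 -0.29309315  0.05      ]
```

```bash
python3 - <<'E'
from h import *
delta([.5375,-.3795,.15],[0,0,-1],[-.117,.993,0])
E
```

```text
travel [-0.041  0.067  0.182] dr [-0.026  0.016 -0.016]
```

```bash
python3 -m handwheel '[{"travel":[-0.041,0.067,0.1],"dr":[-0.026,0.016,-0.016]},{"travel":[0,0,0.08],"dr":[0,0,0]},{"travel":[0,0,0],"dr":[0,0,0]}]' 1; python3 - <<'E'
from h import *
delta([.5375,-.3795,.063],[0,0,-1],[-.117,.993,0])
E
```

```text
time_s: 1.65
eef_pos: [0.5376, -0.3799, 0.1495]
eef_rot: [0.0, 0.998, 0.063, 0.0]
wrist_force: [0.8, 0.6, 0.0]
opening: 0.999
travel [-0.001 -0.003  0.576] dr [ 0.001 -0.001  0.016]
```

```bash
python3 -m handwheel '[{"travel":[0,0,0.15],"dr":[0,0,0]},{"travel":[0,0,0.15],"dr":[0,0,0]},{"travel":[0,0,0.15],"dr":[0,0,0]},{"travel":[0,0,0.12],"dr":[0,0,0]},{"travel":[0,0,0],"dr":[0,0,0]}]' 1
Z='{"travel":[0,0,0],"dr":[0,0,0]}'
python3 -m handwheel '[{"travel":[0,0,0],"dr":[0,0,0]},{"travel":[0,0,0],"dr":[0,0,0]},{"travel":[0,0,0],"dr":[0,0,0]},{"travel":[0,0,0],"dr":[0,0,0]},{"travel":[0,0,0],"dr":[0,0,0]},{"travel":[0,0,0],"dr":[0,0,0]},{"travel":[0,0,0],"dr":[0,0,0]},{"travel":[0,0,0],"dr":[0,0,0]},{"travel":[0,0,0],"dr":[0,0,0]},{"travel":[0,0,0],"dr":[0,0,0]}]' -1
```

```text
time_s: 2.07
eef_pos: [0.5381, -0.3806, 0.0629]
eef_rot: [0.0, 0.998, 0.065, 0.001]
wrist_force: [-0.5, 0.6, 0.2]
opening: 0.999
time_s: 2.9
eef_pos: [0.5401, -0.382, 0.0686]
eef_rot: [0.002, 0.998, 0.066, 0.003]
wrist_force: [1.4, 0.3, -1.4]
opening: 0.152
```

```bash
python3 -m handwheel '[{"travel":[0,0,-0.1],"dr":[0,0,0]},{"travel":[0,0,-0.1],"dr":[0,0,0]},{"travel":[0,0,0],"dr":[0,0,0]}]'; python3 - <<'E'
from h import *
delta([.55,-.235,.095],[0,0,-1],[0,1,0])
delta([.631,-.149,.095],[0,0,-1],[0,1,0])
E
```

```text
time_s: 3.15
eef_pos: [0.5385, -0.3809, 0.0986]
eef_rot: [0.001, 0.998, 0.066, 0.001]
wrist_force: [0.3, -1.0, -2.4]
opening: 0.154
travel [ 0.205 -0.954  0.023] dr [ 0.002 -0.004  0.254]
travel [ 0.816 -1.451  0.023] dr [ 0.002 -0.004  0.254]
```

```bash
python3 -m handwheel '[{"travel":[0.026,-0.06,0],"dr":[0,0,0]},{"travel":[0.026,-0.12,0],"dr":[0,0,0]},{"travel":[0.026,-0.12,0],"dr":[0,0,0]},{"travel":[0.026,-0.12,0],"dr":[0,0,0]},{"travel":[0.026,-0.12,0],"dr":[0,0,0]},{"travel":[0.026,-0.12,0],"dr":[0,0,0]},{"travel":[0.026,-0.12,0],"dr":[0,0,0]},{"travel":[0.026,-0.12,0],"dr":[0,0,0]},{"travel":[0,-0.06,0],"dr":[0,0,0]},{"travel":[0,0,0],"dr":[0,0,0.08]},{"travel":[0,0,0],"dr":[0,0,0.09]},{"travel":[0,0,0],"dr":[0,0,0.08]},{"travel":[0,0,0],"dr":[0,0,0]},{"travel":[0,0,0],"dr":[0,0,0]}]'; python3 - <<'E'
from h import *
delta([.631,-.149,.09],[0,0,-1],[0,1,0])
E
```

```text
time_s: 4.32
eef_pos: [0.5439, -0.2018, 0.0916]
eef_rot: [-0.005, 1.0, 0.005, -0.006]
wrist_force: [-0.5, -0.4, -4.2]
opening: 0.155
travel [ 0.584 -0.347  0.007] dr [-0.019  0.021  0.018]
```

```bash
python3 -m handwheel '[{"travel":[0.06,-0.03,0],"dr":[-0.01,0.01,0.01]},{"travel":[0.1,-0.06,0],"dr":[-0.01,0.01,0.01]},{"travel":[0.1,-0.06,0],"dr":[0,0,0]},{"travel":[0.1,-0.06,0],"dr":[0,0,0]},{"travel":[0.1,-0.06,0],"dr":[0,0,0]},{"travel":[0.08,-0.05,0],"dr":[0,0,0]},{"travel":[0.04,-0.03,0],"dr":[0,0,0]},{"travel":[0,0,0],"dr":[0,0,0]},{"travel":[0,0,0],"dr":[0,0,0]}]'; python3 - <<'E'
from h import *
delta([.631,-.149,.0686],[0,0,-1],[0,1,0])
E
```

```text
time_s: 5.07
eef_pos: [0.6357, -0.1425, 0.0892]
eef_rot: [0.001, 1.0, 0.002, -0.0]
wrist_force: [-0.0, -0.5, -3.8]
opening: 0.153
travel [-0.031  0.043  0.138] dr [0.002 0.001 0.007]
```

Near target; lower gently with the small correction.

```bash
python3 -m handwheel '[{"travel":[-0.02,0.03,0.04],"dr":[0,0,0]},{"travel":[-0.01,0.01,0.04],"dr":[0,0,0]},{"travel":[0,0,0.035],"dr":[0,0,0]},{"travel":[0,0,0.01],"dr":[0,0,0]},{"travel":[0,0,0],"dr":[0,0,0]}]'; python3 - <<'E'
from h import *
cv2.imwrite("pics/s2.png",cv2.resize(viewer.camera("side")[:,:,::-1][90:330,200:420],None,fx=2.4,fy=2.4))
delta([.631,-.149,.0686],[0,0,-1],[0,1,0])
E
```

```text
time_s: 5.48
eef_pos: [0.6283, -0.1507, 0.0681]
eef_rot: [0.0, 1.0, 0.001, -0.001]
wrist_force: [0.5, 1.9, 0.8]
opening: 0.155
travel [ 0.016 -0.011 -0.002] dr [0.001 0.003 0.003]
```

View pics/s2.png

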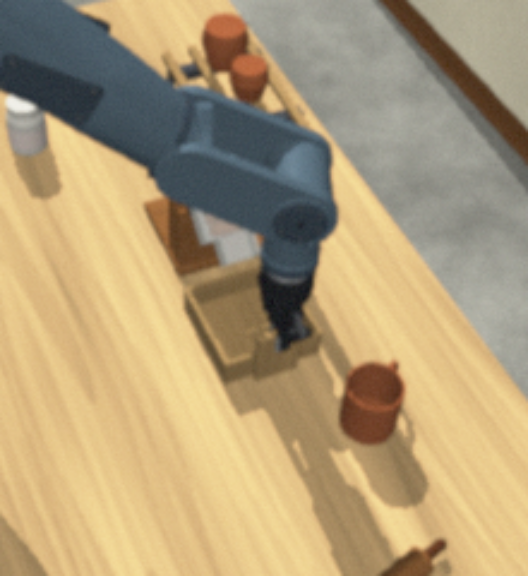

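```bash
python3 -m handwheel '[{"travel":[0,0,0],"dr":[0,0,0]},{"travel":[0,0,0],"dr":[0,0,0]},{"travel":[0,0,0],"dr":[0,0,0]},{"travel":[0,0,0],"dr":[0,0,0]},{"travel":[0,0,0],"dr":[0,0,0]},{"travel":[0,0,0],"dr":[0,0,0]}]' 0.2
python3 -m handwheel '[{"travel":[0,0,-0.1],"dr":[0,0,0]},{"travel":[0,0,-0.15],"dr":[0,0,0]},{"travel":[0,0,-0.2],"dr":[0,0,0]},{"travel":[0,0,-0.2],"dr":[0,0,0]},{"travel":[-0.2,0,-0.1],"dr":[0,0,0]},{"travel":[-0.2,0,-0.1],"dr":[0,0,0]},{"travel":[-0.2,0,0],"dr":[0,0,0]},{"travel":[-0.2,0,0],"dr":[0,0,0]},{"travel":[-0.2,0,0],"dr":[0,0,0]},{"travel":[-0.2,0,0],"dr":[0,0,0]},{"travel":[-0.2,0,0],"dr":[0,0,0]},{"travel":[0,0,0],"dr":[0,0,0]}]' -1
python3 - <<'E'
from h import *
im=viewer.camera("top")[:,:,::-1]
cv2.imwrite("pics/t3.png",cv2.resize(im[110:290,160:380],None,fx=3.3,fy=3.3))
cv2.imwrite("pics/t3full.png",im)
E
```

```text
time_s: 6.03
eef_pos: [0.6308, -0.1524, 0.0722]
eef_rot: [0.002, 1.0, 0.0, 0.002]
wrist_force: [0.2, 0.1, -0.1]
opening: 0.599
time_s: 7.03
eef_pos: [0.4131, -0.1512, 0.2052]
eef_rot: [0.003, 1.0, 0.002, 0.003]
wrist_force: [0.2, 0.2, -0.5]
opening: 0.005
```

View pics/t3.png

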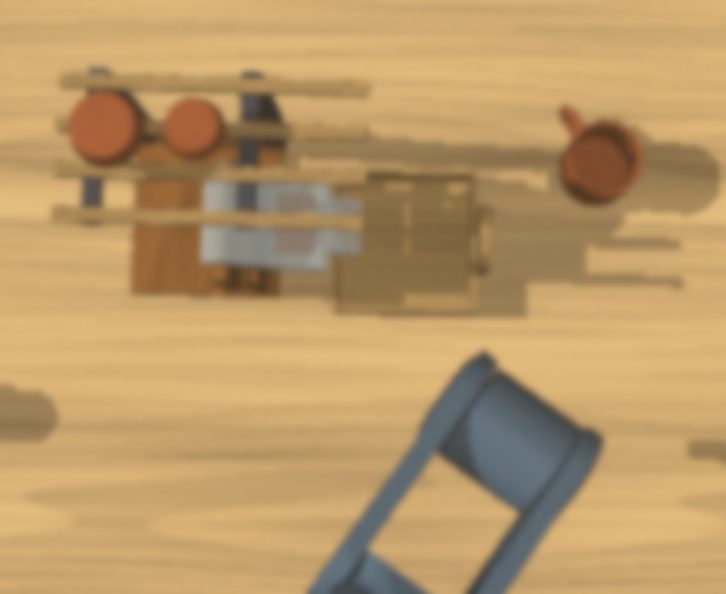

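```bash
python3 -m handwheel '[{"travel":[0,-0.2,0],"dr":[0,0,0]},{"travel":[0,-0.2,0],"dr":[0,0,0]},{"travel":[0,-0.2,0],"dr":[0,0,0]},{"travel":[0,-0.2,0],"dr":[0,0,0]},{"travel":[0,-0.2,0],"dr":[0,0,0]},{"travel":[0,-0.2,0],"dr":[0,0,0]},{"travel":[0,-0.2,0],"dr":[0,0,0]},{"travel":[0,-0.13,0],"dr":[0,0,0]},{"travel":[0,0,0],"dr":[0,0.2,0]},{"travel":[0,0,0],"dr":[0,0.2,0]},{"travel":[0,0,0],"dr":[0,0.2,0]},{"travel":[0,0,0],"dr":[0,0.2,0]},{"travel":[0,0,0],"dr":[0,0.2,0]},{"travel":[0,0,0],"dr":[0,0,0]}]'; python3 - <<'E'
from h import *
delta([.50,.078,.19],[.5,0,-.866],[0,1,0])
im=viewer.camera("side")[:,:,::-1]; w=viewer.camera("wrist")[:,:,::-1]
np.save("w2.npy",viewer.get_calibration("wrist"),allow_pickle=True)
cv2.imwrite("pics/m4.png",np.hstack([cv2.resize(im[130:230,240:340],(396,396),interpolation=2),cv2.resize(w,(400,300)).copy() if 0 else cv2.copyMakeBorder(cv2.resize(w,(400,300)),0,96,0,0,0)]))
P=pose()[0]; print(P)
t=lambda u,v:(160+(u+.5)/3.3-.5,110+(v+.5)/3.3-.5)
c=[at("top",*t(*p),.05) for p in((335,315),(472,315),(474,178))]; print("tray",(c[0]+c[2])/2)
E
```

```text
time_s: 8.25
eef_pos: [0.4286, 0.09, 0.2093]
eef_rot: [0.004, 0.96, 0.003, 0.281]
wrist_force: [-0.8, 0.4, -0.9]
opening: -0.0
travel [0.331 0.08  0.365] dr [ 0.011 -0.086  0.014]
[0.43215548 0.08911047 0.21342001]
tray [ 0.61669682 -0.0676733   0.05      ]
```

View pics/m4.png

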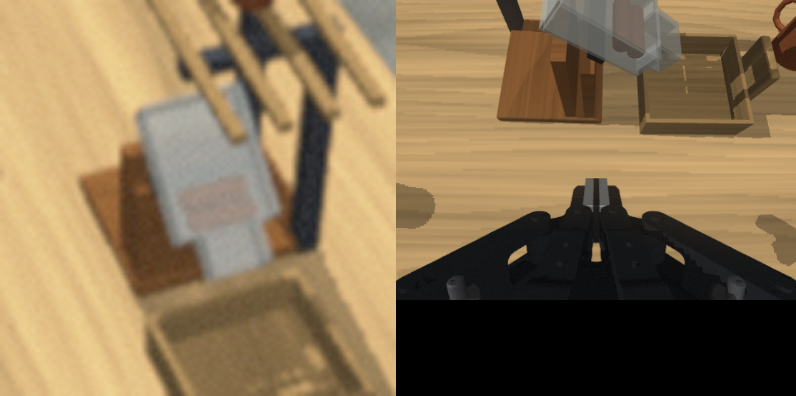

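```bash
python3 - <<'E'
from h import *
c=np.load("w2.npy",allow_pickle=True).item()
print(at("w",342,102,.110,c), at("w",(541-396)*1.4,12*1.4,.09+.097-.003,c))
delta([.545,.078,.153],[.5,0,-.866],[0,1,0])
E
```

```text
[0.59113077 0.03275205 0.11      ] [0.61020613 0.14380613 0.184     ]
travel [0.416 0.072 0.745] dr [ 0.013 -0.088  0.013]
```

```bash
python3 -m handwheel '[{"travel":[0.07,0.012,0.124],"dr":[0.006,-0.045,0.006]},{"travel":[0.07,0.012,0.124],"dr":[0.006,-0.045,0.006]},{"travel":[0.07,0.012,0.124],"dr":[0,0,0]},{"travel":[0.07,0.012,0.124],"dr":[0,0,0]},{"travel":[0.07,0.012,0.124],"dr":[0,0,0]},{"travel":[0.05,0.012,0.1],"dr":[0,0,0]},{"travel":[0,0,0],"dr":[0,0,0]},{"travel":[0,0,0],"dr":[0,0,0]}]'; python3 - <<'E'
from h import *
delta([.545,.078,.153],[.5,0,-.866],[0,1,0])
delta([.575,.078,.153],[.5,0,-.866],[0,1,0])
E
```

```text
time_s: 9.02
eef_pos: [0.565, 0.0757, 0.1619]
eef_rot: [0.001, 0.966, -0.001, 0.26]
wrist_force: [0.3, -0.1, 0.6]
opening: -0.002
travel [-0.145 -0.015 -0.015] dr [ 0.004 -0.004 -0.001]
travel [ 0.028 -0.015  0.085] dr [ 0.004 -0.004 -0.001]
```

```bash
python3 -m handwheel '[{"travel":[-0.02,-0.015,0.035],"dr":[0,0,0]},{"travel":[0,0,0],"dr":[0,0,0]}]'; for i in 1; do python3 -m handwheel '[{"travel":[0.012,0,0.007],"dr":[0,0,0]},{"travel":[0.012,0,0.007],"dr":[0,0,0]},{"travel":[0,0,0],"dr":[0,0,0]}]';  python3 -m handwheel '[{"travel":[0.012,0,0.007],"dr":[0,0,0]},{"travel":[0.012,0,0.007],"dr":[0,0,0]},{"travel":[0,0,0],"dr":[0,0,0]}]'; done
```

```text
time_s: 9.18
eef_pos: [0.5667, 0.078, 0.1562]
eef_rot: [0.001, 0.966, -0.001, 0.259]
wrist_force: [-0.6, -0.1, -0.7]
opening: -0.001
time_s: 9.43
eef_pos: [0.5709, 0.0786, 0.1576]
eef_rot: [0.001, 0.966, -0.0, 0.26]
wrist_force: [0.3, -0.4, 0.3]
opening: -0.001
time_s: 9.68
eef_pos: [0.5754, 0.0789, 0.159]
eef_rot: [0.001, 0.965, -0.0, 0.261]
wrist_force: [1.1, 0.2, 0.4]
opening: 0.003
```

```bash
python3 -m handwheel '[{"travel":[0.008,0,0.013],"dr":[0,0,0]},{"travel":[0.01,0,0.009],"dr":[0,0,0]},{"travel":[0,0,0],"dr":[0,0,0]}]';  python3 -m handwheel '[{"travel":[0.01,0,0.009],"dr":[0,0,0]},{"travel":[0.01,0,0.009],"dr":[0,0,0]},{"travel":[0,0,0],"dr":[0,0,0]}]'
```

```text
time_s: 9.93
eef_pos: [0.5793, 0.0789, 0.1577]
eef_rot: [0.001, 0.965, -0.0, 0.261]
wrist_force: [-1.3, 0.1, 1.1]
opening: -0.002
time_s: 10.18
eef_pos: [0.5825, 0.0791, 0.1557]
eef_rot: [0.001, 0.966, 0.0, 0.259]
wrist_force: [-3.8, 0.1, 2.1]
opening: -0.001
```

```bash
python3 -m handwheel '[{"travel":[-0.08,0,-0.046],"dr":[0,0,0]},{"travel":[0,0,0],"dr":[0,0,0]},{"travel":[0,0,0],"dr":[0,0,0]}]';  python3 -m handwheel '[{"travel":[0.127,0,0.073],"dr":[0,0,0]},{"travel":[-0.17,0,-0.1],"dr":[0,0,0]},{"travel":[0,0,0],"dr":[0,0,0]},{"travel":[0,0,0],"dr":[0,0,0]},{"travel":[0,0,0],"dr":[0,0,0]},{"travel":[0,0,0],"dr":[0,0,0]},{"travel":[0,0,0],"dr":[0,0,0]},{"travel":[0,0,0],"dr":[0,0,0]}]'
cat > look.py <<'E'
from h import *
import sys
a=viewer.camera("top")[:,:,::-1]; im=viewer.camera("side")[:,:,::-1]; w=viewer.camera("wrist")[:,:,::-1]
cv2.imwrite(f"pics/{sys.argv[1]}.png",np.hstack([cv2.resize(im[160:270,240:350],(390,390),interpolation=2),cv2.resize(a[140:220,205:325],(400,390),interpolation=2)]))
cv2.imwrite(f"pics/{sys.argv[1]}w.png",w)
E
python3 look.py k1
```

```text
time_s: 10.43
eef_pos: [0.5696, 0.0788, 0.1561]
eef_rot: [0.001, 0.966, -0.0, 0.26]
wrist_force: [-0.1, 0.5, 1.4]
opening: -0.002
time_s: 11.1
eef_pos: [0.5613, 0.0787, 0.1487]
eef_rot: [0.0, 0.967, -0.001, 0.253]
wrist_force: [-0.7, -0.5, -1.0]
opening: 0.002
```

View pics/k1.png

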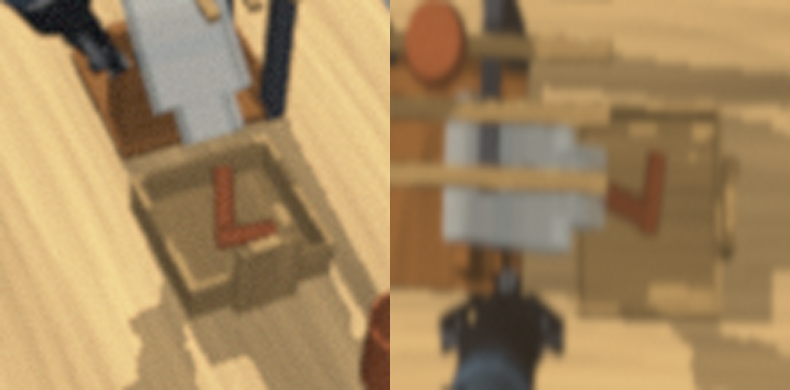

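Both props lie in the tray after one tap. I'll back the tool away, check once more, and hand in.

```bash
python3 -m handwheel '[{"travel":[-0.1,0,-0.1],"dr":[0,0,0]},{"travel":[-0.15,0,-0.15],"dr":[0,0,0]},{"travel":[-0.15,0,-0.15],"dr":[0,0,0]},{"travel":[-0.1,0,-0.1],"dr":[0,0,0]},{"travel":[0,0,0],"dr":[0,0,0]},{"travel":[0,0,0],"dr":[0,0,0]},{"travel":[0,0,0],"dr":[0,0,0]},{"travel":[0,0,0],"dr":[0,0,0]},{"travel":[0,0,0],"dr":[0,0,0]},{"travel":[0,0,0],"dr":[0,0,0]}]'; python3 look.py k2
```

```text
time_s: 12.08
eef_pos: [0.4589, 0.0783, 0.1795]
eef_rot: [0.001, 0.967, -0.001, 0.255]
wrist_force: [-0.5, -0.9, -0.6]
opening: -0.002
```

View pics/k2.png

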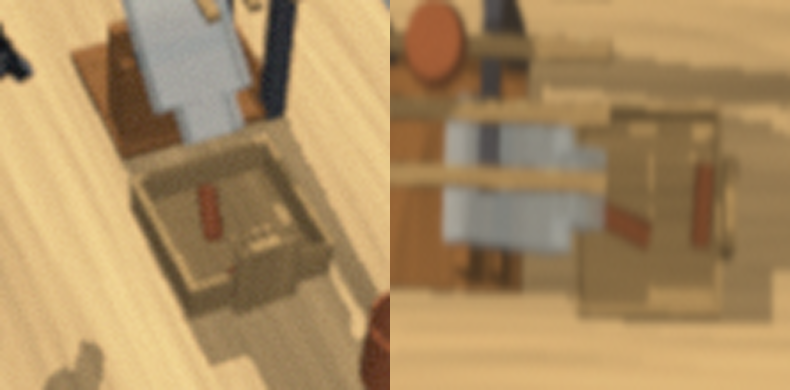

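```bash
python3 -m handwheel '[{"travel":[0,0,0],"dr":[0,0,0]},{"travel":[0,0,0],"dr":[0,0,0]},{"travel":[0,0,0],"dr":[0,0,0]},{"travel":[0,0,0],"dr":[0,0,0]},{"travel":[0,0,0],"dr":[0,0,0]},{"travel":[0,0,0],"dr":[0,0,0]},{"travel":[0,0,0],"dr":[0,0,0]},{"travel":[0,0,0],"dr":[0,0,0]},{"travel":[0,0,0],"dr":[0,0,0]},{"travel":[0,0,0],"dr":[0,0,0]},{"travel":[0,0,0],"dr":[0,0,0]},{"travel":[0,0,0],"dr":[0,0,0]}]'; cat > red.py <<'E'
from h import *
def red():
    a=viewer.camera("top")[140:220,260:325].astype(int)
    m=((a[...,0]-a[...,1]>45)&(a[...,0]<190)&(a[...,2]<75)).astype(np.uint8)
    n,l,s,c=cv2.connectedComponentsWithStats(m)
    return [(int(s[i,4]),at("top",*(c[i]+[260,140]),.017).round(4)) for i in range(1,n) if s[i,4]>15]
print(red()); 
for _ in range(9): viewer.camera("top")
print(red())
E
python3 red.py
```

```text
time_s: 13.23
eef_pos: [0.4585, 0.0783, 0.1787]
eef_rot: [0.0, 0.967, -0.001, 0.254]
wrist_force: [-0.2, 1.1, 0.2]
opening: -0.002
[(29, array([ 0.632 , -0.1286,  0.017 ])), (24, array([ 0.614 , -0.0432,  0.017 ]))]
[(26, array([ 0.6298, -0.1286,  0.017 ])), (25, array([ 0.614 , -0.0427,  0.017 ]))]
```

Both are at rest, and both are inside the tray walls (tray centre about (0.62, -0.068)).

```bash
python3 -c "
from bench import ctrl
print(ctrl.hand_in())"
```

```text
the job is handed in; nothing more can be done
None
```

I set the tray under the flask's mouth and freed both props with one brisk tap. I then backed the arm clear and handed the job in at about 14 s; it reported no verdict.

- **Tray:** I took the one nearest the base by its tab. After release it stood at about (0.617, -0.068), roughly 15 mm from my estimate of the landing point. That estimate came from the images, and the two views of the flask's mouth differed by about 1 cm.
- **Props:** in the last check both were still to within about 2 mm over 0.5 s, at about (0.63, -0.129) and (0.614, -0.043). Both are inside the tray walls. The first had rolled against the wall on the tab side, so it sits about 61 mm from the tray's middle against the 74 mm limit.
- **Force:** while feeling for contact, the wrist read about 4 N. I had no reading of the peak force during the tap itself.
- **Jar, mug and rolling pin:** I kept the arm well away from all three, but did not measure them again at the end.

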